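# Rehang the sanding sleeves in reverse order

### The job

The next sanding job runs back through the grits, so move the four sanding sleeves from the dark peg rack to the empty pale one in reverse order: the sleeve now furthest left goes on the peg furthest right, and so on, left and right as the robot sees them. Each sleeve must stand upright over its own peg, resting fully down on the board.

Things in the scene. Friction and masses are not known exactly. Their poses are not given: they have to be found in the camera images.
- full_rack: Dark wooden board with a row of four pegs, each holding one sanding sleeve at the start: 300 mm long (its y axis, along the row), 64 mm wide (x), 15 mm thick, lying flat and fixed. Origin: centre of its underside, on the bench; z up. Its +y end is the left end as the robot sees it. Its four peg places are on its centre line (x = 0) at y = +114, +38, -38 and -114 mm.
- empty_rack: Pale plywood board with a row of four bare dark pegs: 300 mm long (its y axis, along the row), 64 mm wide (x), 15 mm thick, lying flat and fixed. Origin: centre of its underside, on the bench; z up. Its +y end is the left end as the robot sees it. Pegs on its centre line (x = 0) at y = +114, +38, -38 and -114 mm: 10 mm thick, standing 40 mm above the board (tops 55 mm above the bench), tops rounded.
- thin_sleeve (a point): The thinnest of the four sanding sleeves: red-brown abrasive tube with cardboard core, standing upright on a peg, outer diameter 36 mm, 46 mm long, bore 28 mm right through, loose. The point is its centre, 23 mm above its lower end; z along its axis.
- peg_thin: The peg of the dark rack on which the thinnest sleeve starts, 10 mm thick, fixed. Origin: its foot on top of the board (15 mm above the bench); it rises 40 mm along z.
- medium_sleeve (a point): The second thinnest of the four sanding sleeves: red-brown abrasive tube with cardboard core, standing upright on a peg, outer diameter 44 mm, 52 mm long, bore 36 mm right through, loose. The point is its centre, 26 mm above its lower end; z along its axis.
- peg_medium: The peg of the dark rack on which the second thinnest sleeve starts, 10 mm thick, fixed. Origin: its foot on top of the board (15 mm above the bench); it rises 40 mm along z.
- thick_sleeve (a point): The second thickest of the four sanding sleeves: red-brown abrasive tube with cardboard core, standing upright on a peg, outer diameter 52 mm, 58 mm long, bore 44 mm right through, loose. The point is its centre, 29 mm above its lower end; z along its axis.
- peg_thick: The peg of the dark rack on which the second thickest sleeve starts, 10 mm thick, fixed. Origin: its foot on top of the board (15 mm above the bench); it rises 40 mm along z.
- thickest_sleeve (a point): The thickest of the four sanding sleeves: red-brown abrasive tube with cardboard core, standing upright on a peg, outer diameter 60 mm, 64 mm long, bore 52 mm right through, loose. The point is its centre, 32 mm above its lower end; z along its axis.
- peg_thickest: The peg of the dark rack on which the thickest sleeve starts, 10 mm thick, fixed. Origin: its foot on top of the board (15 mm above the bench); it rises 40 mm along z.
Things that resemble listed ones, but are neither listed nor needed, are in the scene too. What is shaped like the part that bears medium_sleeve but purple or turquoise is not meant. Leave any purple look-alike of the part that bears thick_sleeve alone.

How it is judged (in metres and radians):
At the end, for the whole second after the job is handed in: All four sleeves on the pale rack in the reverse of their order on the dark one, each over its peg: centre within 25 mm of the peg's axis along and across the rack, within 6 mm of its height when resting on the board, within 0.12 rad of upright (z of thin_sleeve in the frame of empty_rack between 0.032 and 0.044 m and x of thin_sleeve in the frame of empty_rack between -0.025 and 0.025 m and angle between each of thin_sleeve, medium_sleeve, thick_sleeve, thickest_sleeve's own z axis and vertical below 0.12 rad and ((y of peg_thin in the frame of full_rack between 0.094 and 0.134 m and y of thin_sleeve in the frame of empty_rack between -0.139 and -0.089 m) or (y of peg_thin in the frame of full_rack between 0.018 and 0.058 m and y of thin_sleeve in the frame of empty_rack between -0.063 and -0.013 m) or (y of peg_thin in the frame of full_rack between -0.058 and -0.018 m and y of thin_sleeve in the frame of empty_rack between 0.013 and 0.063 m) or (y of peg_thin in the frame of full_rack between -0.134 and -0.094 m and y of thin_sleeve in the frame of empty_rack between 0.089 and 0.139 m)) and z of medium_sleeve in the frame of empty_rack between 0.035 and 0.047 m and x of medium_sleeve in the frame of empty_rack between -0.025 and 0.025 m and ((y of peg_medium in the frame of full_rack between 0.094 and 0.134 m and y of medium_sleeve in the frame of empty_rack between -0.139 and -0.089 m) or (y of peg_medium in the frame of full_rack between 0.018 and 0.058 m and y of medium_sleeve in the frame of empty_rack between -0.063 and -0.013 m) or (y of peg_medium in the frame of full_rack between -0.058 and -0.018 m and y of medium_sleeve in the frame of empty_rack between 0.013 and 0.063 m) or (y of peg_medium in the frame of full_rack between -0.134 and -0.094 m and y of medium_sleeve in the frame of empty_rack between 0.089 and 0.139 m)) and z of thick_sleeve in the frame of empty_rack between 0.038 and 0.05 m and x of thick_sleeve in the frame of empty_rack between -0.025 and 0.025 m and ((y of peg_thick in the frame of full_rack between 0.094 and 0.134 m and y of thick_sleeve in the frame of empty_rack between -0.139 and -0.089 m) or (y of peg_thick in the frame of full_rack between 0.018 and 0.058 m and y of thick_sleeve in the frame of empty_rack between -0.063 and -0.013 m) or (y of peg_thick in the frame of full_rack between -0.058 and -0.018 m and y of thick_sleeve in the frame of empty_rack between 0.013 and 0.063 m) or (y of peg_thick in the frame of full_rack between -0.134 and -0.094 m and y of thick_sleeve in the frame of empty_rack between 0.089 and 0.139 m)) and z of thickest_sleeve in the frame of empty_rack between 0.041 and 0.053 m and x of thickest_sleeve in the frame of empty_rack between -0.025 and 0.025 m and ((y of peg_thickest in the frame of full_rack between 0.094 and 0.134 m and y of thickest_sleeve in the frame of empty_rack between -0.139 and -0.089 m) or (y of peg_thickest in the frame of full_rack between 0.018 and 0.058 m and y of thickest_sleeve in the frame of empty_rack between -0.063 and -0.013 m) or (y of peg_thickest in the frame of full_rack between -0.058 and -0.018 m and y of thickest_sleeve in the frame of empty_rack between 0.013 and 0.063 m) or (y of peg_thickest in the frame of full_rack between -0.134 and -0.094 m and y of thickest_sleeve in the frame of empty_rack between 0.089 and 0.139 m))); the robot touches nothing.
It also fails if it takes over 118 s, if anything falls off the work surface, if the arm or the gripper's body presses on something with over 40 N, if the wrist force passes 120 N, or if a joint passes its speed limit or range.

### The arm

A 6-joint arm with a two-finger parallel gripper is mounted at the origin on a cart in front of the work surface, level with it; the furniture and walls round the work are solid. World frame = base frame: x ahead of the robot, y to its left, z up, the work surface at z = 0. Lengths are in m, angles in degrees, forces in N, time in s.
With the tool pointing down it reaches from about 0.275 to 0.725 m from the base axis. Payload 15.9 kg.
Tool frame: the origin (TCP) lies between the finger pads; the fingertips stand 19 mm ahead of it and the grasp point (between the pads) is the TCP; z points along the fingers, y is the line along which they close (so a half turn about z gives the same grasp; the last joint's range is limited). The gripper opens to 85 mm and grips with 20 to 120 N. Pads are 22 mm wide; open, the fingers measure 114 mm over their backs; the gripper's body (76 mm by 85 mm) begins 54 mm behind the grasp point. The pads swing forward as they close: fully open they stand 13 mm farther back than shut.
Start: joints at [-70.646, 12.198, -1.971, 75.831, 0, 90], TCP at [0.166, -0.472, 0.223] pointing down, gripper open.
Joint ranges: [-170.91, 170.91], [-42.67, 98.43], [-65.05, 77.54], [-120.47, 116.71], [-90, 82.35], [-180, 180]. Speed limits (degrees/s): [108.29, 108.29, 136.94, 147.25, 180, 180].

### API

Orientations are given as [roll, pitch, yaw] about the fixed x, y, z axes, in that order (R = Rz(yaw) Ry(pitch) Rx(roll)).
In Python, from workcell import r gives the robot as it stands.
- The arm moves only by the tool arm_command, never from a script. Its argument "increments" is text: rows parted by semicolons, each of 5 numbers parted by spaces: the closure, from -1 (fully open) to 1 (shut), then the shift along the tool's x, y, z in mm, then the turn about the tool's z in rad. In form: fingers x y z yaw; .... A call has 1 to 12 rows; each row is the pose to reach, as a shift and turn from the pose commanded when the call began, along the tool's axes at that moment; what a row does not reach only later rows make up. A row lasts 1/12 s, in which the tool goes at most 41.7 mm and 7.16 degrees, less where a joint would pass 70% of its speed; a pose out of reach is approached as far as the arm can. A call with a gripper value outside its range is refused whole. The fingers move at their own pace and stop on an object; the grip force is fixed at half the most. Time passes only in rows, so rows that repeat a pose let the fingers close. It gives the time, the measured TCP pose, the force, the opening and the grip force at its end, in the units of the state.
- r.state(): the state, without advancing time (a new reading comes with each control period).
- r.camera(name): name is "side" or "top"; returns a dict with "color" (480x640x3 uint8, red, green, blue), "depth" (480x640 float32, m along the optical axis (not along the pixel's ray), 0 where there is no reading), "camera_matrix" (3x3 intrinsics, pixels), "xyz" and "rotation" of the camera in the world. Camera axes: x right, y up, looking along -z (the intrinsics and any distortion apply to the point x, -y, -z); pixel columns grow to the right and rows downward; lengths in m; the calibration is good to about 2 mm. A picture is of the moment at which its call begins.
- r.hand_in(): hands the job in; it is judged then, once.
Trained networks look in a picture, given as the dict that the camera call returned (one of the last four; its "shot" number tells which), for a name from the list of things; names that differ only in an ending like _2 or _b are one class to them, and where a whole thing is asked for, a point or a joint stands for the part that bears it (a point fixed in the world has none). Each returns a list of dicts, best first, with "score" (0 to 1); they miss things now and then, are a little off and sometimes report something else, mostly with a low value. They report only what shows in the picture. A call takes as long as a camera call. They do not tell look-alikes from the thing itself.
- r.outline_of(picture, name): "pixels" (480x640 bool, what is visible of it) and "bbox" ([centre column, centre row, width, height] in pixels, round what is visible of it).
The state is a dict: "clock": time; "qpos": joint angles; "dq": joint speeds; "joint_torque": joint torques, N m; "ee_pos": TCP position; "eef_rot": TCP orientation; "wrist_force": force on the tool from outside, world axes, zero at the start; "torque": the same for the moment, N m; "width": finger opening in m; "grasp_force": force on a finger pad.
Only numpy, scipy, OpenCV 4.12 (cv2) and the standard library are available. Lean on these libraries where they do the work, as an engineer would, in place of code of your own. Each camera call takes 0.05 s, during which the arm holds its last target. There are 200 camera calls.

## Working session

There is one attempt and no reset: what is moved stays moved. The work goes in short steps, Python scripts to look and compute and a tool call to move; the robot and the scene stay as the last step left them, time stands still between calls to the robot, and variables do not carry over. Pictures are saved under pics/ and viewed, at most 14 in all, crops included, and the job is handed in when it is done.

Besides the shell and the picture viewer there is one more tool, called after "Call:" in YAML: its name, and indented under it one key for each argument. arm_command: Moves the arm, as the interface text tells. Its arguments: {"type":"object","properties":{"increments":{"type":"string"}},"required":["increments"]}

```bash
mkdir -p pics; cat > h.py <<'E'
import numpy as np, cv2
from workcell import r
def pts(p):
    K=np.array(p["camera_matrix"]);d=p["depth"]
    v,u=np.mgrid[:480,:640]
    x=(u-K[0,2])/K[0,0]*d; y=(v-K[1,2])/K[1,1]*d
    c=np.stack([x,-y,-d],-1)
    return c@np.array(p["rotation"]).T+np.array(p["xyz"])
def save(p,n): cv2.imwrite(f"pics/{n}.png",p["color"][:,:,::-1])
E
python3 - <<'E'
from h import *
for n in("top","side"):
    p=r.camera(n);save(p,n+"0");X=pts(p);print(n,p["xyz"],np.array(p["rotation"]).round(2).tolist())
    for o in("full_rack","empty_rack","thin_sleeve","medium_sleeve","thick_sleeve","thickest_sleeve"):
        for q in r.outline_of(p,o)[:4]:
            m=q["pixels"]&(p["depth"]>0);P=X[m]
            if len(P)<5: continue
            t=P[P[:,2]>np.percentile(P[:,2],95)-.006]
            print(o,round(q["score"],2),np.round(q["bbox"]),"med",np.median(P,0).round(3),"zmax",np.percentile(P[:,2],95).round(3),"topmid",((t.min(0)+t.max(0))/2).round(3),"ext",(t.max(0)-t.min(0)).round(3))
print(r.state())
E
```

```text
Traceback (most recent call last):
  File "h.py", line 8, in pts
    return c@np.array(p["rotation"]).T+np.array(p["xyz"])
           ~~~~~~~~~~~~~~~~~~~~~~~~~~~^~~~~~~~~~~~~~~~~~~
ValueError: operands could not be broadcast together with shapes (480,640) (3,)
```

```bash
sed -i 's/return c@np.array(p\["rotation"\]).T/return c@Rotation.from_euler("xyz",p["rotation"],degrees=True).as_matrix().T/; 1a from scipy.spatial.transform import Rotation' h.py
python3 - <<'E'
from h import *
for n in("top","side"):
    p=r.camera(n);save(p,n+"0");X=pts(p);print(n,p["xyz"],np.array(p["rotation"]).round(2).tolist())
    for o in("full_rack","empty_rack","thin_sleeve","medium_sleeve","thick_sleeve","thickest_sleeve"):
        for q in r.outline_of(p,o)[:5]:
            m=q["pixels"]&(p["depth"]>0);P=X[m]
            if len(P)<5: continue
            t=P[P[:,2]>np.percentile(P[:,2],95)-.006]
            print(o,round(q["score"],2),np.round(q["bbox"]),"med",np.median(P,0).round(3),"zmax",np.percentile(P[:,2],95).round(3),"topmid",((t.min(0)+t.max(0))/2).round(3),"ext",(t.max(0)-t.min(0)).round(3))
print(r.state())
E
```

```text
top [0.35767895 0.14140595 0.96353814] [10.88, -0.71, -89.82]
full_rack 0.65 [318. 283. 167.  47.] med [0.453 0.144 0.015] zmax 0.036 topmid [0.453 0.14  0.055] ext [0.06  0.265 0.051]
empty_rack 0.93 [370. 195. 158.  38.] med [0.62  0.035 0.014] zmax 0.018 topmid [0.622 0.035 0.035] ext [0.069 0.297 0.046]
empty_rack 0.16 [382. 282.  39.  37.] med [0.451 0.024 0.064] zmax 0.08 topmid [0.452 0.027 0.079] ext [0.059 0.059 0.008]
thin_sleeve 0.71 [338. 281.  23.  19.] med [0.452 0.104 0.058] zmax 0.062 topmid [0.453 0.103 0.061] ext [0.032 0.033 0.008]
medium_sleeve 0.71 [256. 276.  28.  28.] med [0.464 0.254 0.062] zmax 0.069 topmid [0.462 0.252 0.067] ext [0.042 0.042 0.008]
medium_sleeve 0.64 [251. 222.  26.  26.] med [0.564 0.262 0.035] zmax 0.053 topmid [0.564 0.261 0.051] ext [0.043 0.042 0.009]
medium_sleeve 0.57 [204. 278.  27.  28.] med [0.458 0.35  0.034] zmax 0.053 topmid [0.458 0.344 0.051] ext [0.043 0.043 0.008]
thick_sleeve 0.83 [228. 186.  32.  34.] med [0.635 0.306 0.039] zmax 0.059 topmid [0.635 0.305 0.057] ext [0.049 0.05  0.009]
thick_sleeve 0.57 [297. 278.  29.  2
[... 1010 characters left out ...]
77] ext [0.06  0.061 0.009]
{'clock': 0.75, 'qpos': array([-7.06456694e+01,  1.21981969e+01, -1.96951769e+00,  7.58302519e+01,
       -7.05702418e-04,  9.00020734e+01]), 'dq': array([-0.02805345,  0.09273862,  0.02485139, -0.01043699,  0.05591728,
        0.05049155]), 'joint_torque': array([-3.21978914e-03, -6.85876966e+01,  4.87305844e+01,  9.69460089e-04,
       -2.97326078e-04,  4.21069421e-05]), 'ee_pos': array([ 0.16570209, -0.47174843,  0.22341659]), 'eef_rot': array([1.79997967e+02, 7.05628831e-04, 1.93522572e+01]), 'wrist_force': array([-0.14710136, -0.1287567 , -0.44077413]), 'torque': array([ 0.04835984, -0.05333977, -0.00688845]), 'grasp_force': 0.0, 'width': 0.08533497891449719}
```

View pics/top0.png

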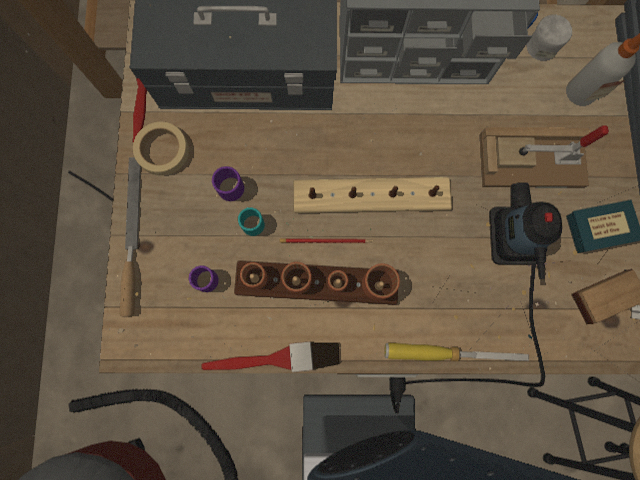

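View pics/side0.png

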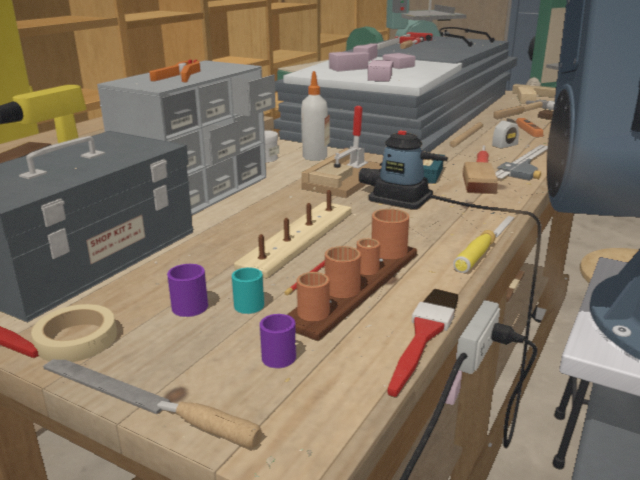

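Top picture: the dark rack at (318,283) bears, left to right, medium (254,276), thick (296,278), thin (340,281) and thickest (382,282). The pale rack is at (372,195), with pegs near (313,192), (353,192), (394,192) and (434,191). The purple cups (228,185) and (204,278) and the turquoise cup (251,222) look like sleeves. They stand free on the bench, so the red-brown sleeves on the dark rack are the ones meant. Next I confirm this in a crop and measure the pegs.

```bash
cat >> h.py <<'E'
def go(x,y,z,yaw):
    s=r.state();R=Rotation.from_euler("xyz",s["eef_rot"],degrees=True).as_matrix()
    d=R.T@(np.array([x,y,z])-s["ee_pos"])*1000
    dy=(yaw-s["eef_rot"][2]+180)%360-180
    print("shift",d.round(1),"turn rad",round(-np.deg2rad(dy),3))
E
python3 - <<'E'
from h import *
p=r.camera("top");X=pts(p)
for o in("full_rack","empty_rack"):
    q=r.outline_of(p,o)[0];m=q["pixels"]&(abs(X[...,2]-.015)<.006)
    c,s,a=cv2.minAreaRect((X[m][:,:2]*1000).astype(np.float32));print(o,np.round(c,1),np.round(s,1),round(a,2))
q=r.outline_of(p,"empty_rack")[0]
b=cv2.dilate(q["pixels"].astype(np.uint8),np.ones((9,9)))>0
m=(b&(X[...,2]>.03)&(X[...,2]<.062)).astype(np.uint8)
n,l,st,_=cv2.connectedComponentsWithStats(m)
for i in range(1,n):
    P=X[l==i];print("peg",len(P),P.mean(0).round(4),P.max(0).round(3))
c=cv2.resize(p["color"][160:310,190:460],None,fx=2.9,fy=2.9,interpolation=cv2.INTER_CUBIC)
cv2.imwrite("pics/crop0.png",c[:,:,::-1])
go(.455,.165,.2,90)
E
```

```text
full_rack [455. 140.] [299.6  64.2] 86.83
empty_rack [622.   34.7] [ 64.7 296.8] 1.2
peg 41 [ 0.6238 -0.0774  0.0464] [ 0.629 -0.074  0.057]
peg 36 [0.618  0.1485 0.0482] [0.624 0.152 0.057]
peg 37 [0.6199 0.0733 0.0477] [0.627 0.077 0.058]
peg 40 [ 0.6218 -0.0022  0.0469] [0.627 0.002 0.057]
shift [ 484.  -504.9   23.4] turn rad -1.233
```

View pics/crop0.png

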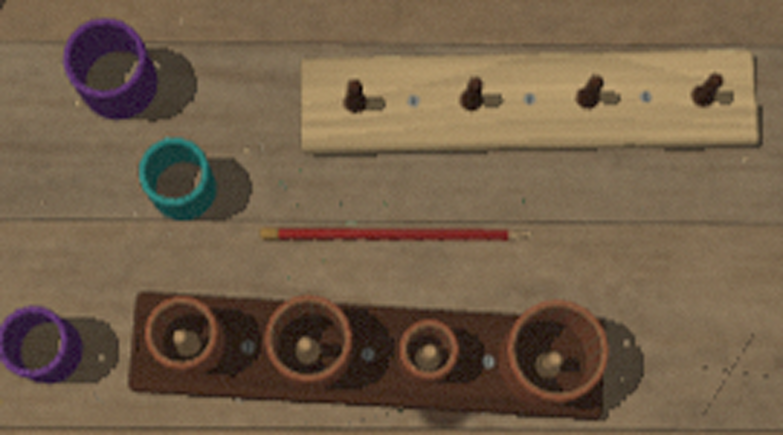

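The crop confirms it: four red-brown sleeves on the dark rack, in the order medium, thick, thin, thickest. The purple and turquoise cups stand apart. The thickest sleeve goes first.

Call:
arm_command:
  increments: "-1 36 -31 0 -0.1; -1 72 -63 0 -0.2; -1 109 -94 0 -0.31; -1 145 -125 0 -0.41; -1 181 -157 0 -0.51; -1 217 -188 0 -0.62; -1 254 -220 0 -0.72; -1 290 -251 0 -0.82; -1 326 -282 0 -0.92; -1 362 -314 0 -1.03; -1 398 -345 0 -1.13; -1 435 -376 0 -1.233"

```text
clock: 1.95
ee_pos: [0.4144, -0.0355, 0.2237]
eef_rot: [180.0, 0.0, 90.3]
wrist_force: [0.8, -0.9, 0.3]
width: 0.0855
grasp_force: 0.0
```

```bash
python3 -c "
from h import *
s=r.state();print(s['clock'],s['ee_pos'],s['eef_rot'])
go(.451,.0275,.047,90)"
```

```text
1.95 [ 0.41444202 -0.03551941  0.22367049] [1.79957470e+02 7.34822748e-03 9.02949475e+01]
shift [ 62.9  36.8 176.7] turn rad 0.005
```

Call:
arm_command:
  increments: "-1 30 18 0 0; -1 63 37 0 0; -1 63 37 40 0; -1 63 37 70 0; -1 63 37 70 0; -1 63 37 70 0"

```text
clock: 2.45
ee_pos: [0.4499, 0.0252, 0.1532]
eef_rot: [-179.8, 0.0, 90.0]
wrist_force: [0.0, -0.0, 1.2]
width: 0.0854
grasp_force: 0.0
```

```bash
python3 -c "
from h import *
s=r.state();print(s['clock'],s['ee_pos'],s['eef_rot'])
go(.451,.0275,.047,90)"
```

```text
2.45 [0.44986892 0.02524518 0.15318511] [-1.79849543e+02  9.70053875e-03  9.00023924e+01]
shift [  2.3   1.4 106.2] turn rad 0.0
```

Call:
arm_command:
  increments: "-1 2 1 30 0; -1 2 1 60 0; -1 2 1 85 0; -1 2 1 100 0; -1 2 1 106 0; -1 2 1 106 0; 1 2 1 106 0; 1 2 1 106 0; 1 2 1 106 0; 1 2 1 106 0; 1 2 1 106 0; 1 2 1 106 0"

```text
clock: 3.45
ee_pos: [0.4533, 0.0272, 0.0497]
eef_rot: [179.8, 0.0, 90.0]
wrist_force: [-6.0, -0.6, 24.5]
width: 0.0586
grasp_force: 58.9
```

Call:
arm_command:
  increments: "1 0 0 -10 0; 1 0 0 -30 0; 1 0 0 -55 0; 1 0 0 -75 0; 1 0 0 -80 0; 1 0 0 -80 0"

```text
clock: 3.95
ee_pos: [0.4533, 0.0274, 0.1294]
eef_rot: [179.8, -0.0, 90.0]
wrist_force: [0.4, 0.3, -0.8]
width: 0.0584
grasp_force: 64.5
```

```bash
python3 -c "
from h import *
s=r.state();print(s['clock'],s['ee_pos'],s['eef_rot'],s['width'])
p=r.camera('side');save(p,'side1')
q=r.camera('top');X=pts(q)
m=(abs(X[...,0]-.45)<.06)&(abs(X[...,1]-.027)<.05)&(X[...,2]>.03)&(X[...,2]<.25)
print(np.percentile(X[m],[2,98],axis=0))
go(.619,.1485,s['ee_pos'][2],90)"
```

```text
3.95 [0.45329368 0.02737534 0.12939987] [ 1.79779097e+02 -1.40158192e-02  8.99975177e+01] 0.058440179323775154
[[0.39197413 0.03083343 0.04909196]
 [0.464781   0.05748328 0.23993916]]
shift [121.2 167.2  -2.3] turn rad -0.0
```

View pics/side1.png

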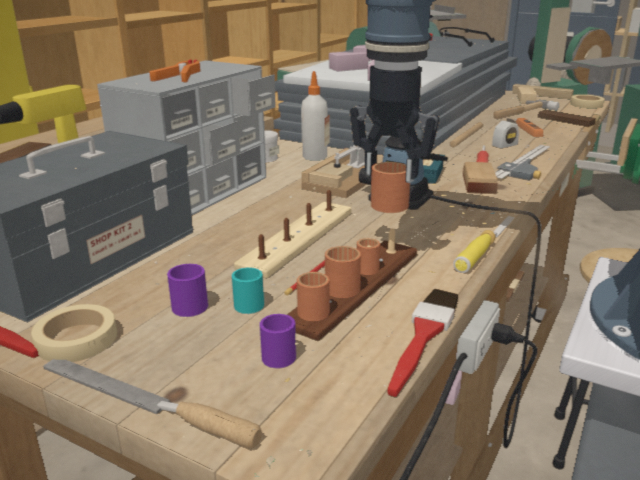

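The side picture shows the thickest sleeve held upright at (390,188), clear of its peg at (393,235). It moves over the leftmost pale peg next.

Call:
arm_command:
  increments: "1 20 28 0 0; 1 40 56 0 0; 1 60 84 0 0; 1 80 112 0 0; 1 100 140 0 0; 1 115 160 0 0; 1 121 167 0 0; 1 121 167 0 0; 1 121 167 0 0; 1 121 167 0 0"

```text
clock: 4.88
ee_pos: [0.6179, 0.1477, 0.1266]
eef_rot: [-179.9, 0.0, 90.0]
wrist_force: [-0.7, -0.3, -0.6]
width: 0.0583
grasp_force: 64.7
```

```bash
python3 -c "
from h import *
s=r.state();go(.619,.1485,.0505,90)
p=r.camera('side');save(p,'side2')"
```

```text
shift [ 0.9  1.2 76.1] turn rad -0.0
```

View pics/side2.png

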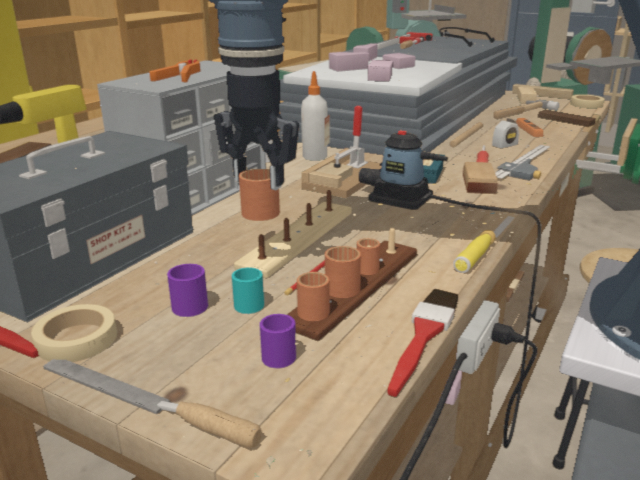

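The sleeve hangs at (259,195), right above the leftmost peg at (262,245). I lower it and release.

Call:
arm_command:
  increments: "1 1 1 20 0; 1 1 1 40 0; 1 1 1 58 0; 1 1 1 70 0; 1 1 1 76 0; 1 1 1 76 0; 1 1 1 76 0; -1 1 1 76 0; -1 1 1 76 0; -1 1 1 76 0; -1 1 1 76 0; -1 1 1 76 0"

```text
clock: 5.93
ee_pos: [0.62, 0.1493, 0.0516]
eef_rot: [180.0, -0.0, 90.0]
wrist_force: [0.1, -0.0, 0.4]
width: 0.0852
grasp_force: 0.0
```

Call:
arm_command:
  increments: "-1 0 0 -20 0; -1 0 0 -50 0; -1 0 0 -80 0; -1 0 0 -100 0; -1 -10 -35 -100 0; -1 -22 -75 -100 0; -1 -34 -115 -100 0; -1 -45 -150 -100 0; -1 -45 -166 -100 0; -1 -45 -166 -100 0; -1 -45 -166 -100 0"

```text
clock: 6.85
ee_pos: [0.4538, 0.1043, 0.152]
eef_rot: [179.9, -0.0, 90.0]
wrist_force: [1.3, 0.5, 0.8]
width: 0.0853
grasp_force: 0.0
```

```bash
python3 -c "
from h import *
s=r.state();go(.4525,.1035,.041,90)
p=r.camera('side');save(p,'side3')"
```

```text
shift [ -0.9  -1.5 111. ] turn rad 0.0
```

View pics/side3.png

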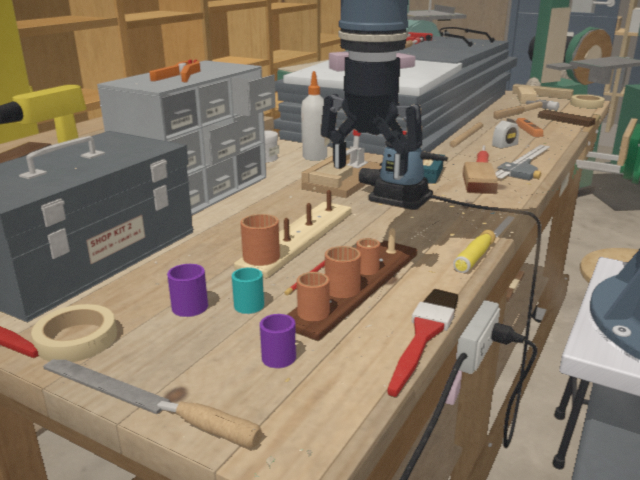

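The thickest sleeve stands on the leftmost pale peg at (261,240). The gripper is above the thin sleeve.

Call:
arm_command:
  increments: "-1 -1 -1 30 0; -1 -1 -1 60 0; -1 -1 -1 85 0; -1 -1 -1 100 0; -1 -1 -1 107 0; -1 -1 -1 107 0; 1 -1 -1 107 0; 1 -1 -1 107 0; 1 -1 -1 107 0; 1 -1 -1 107 0; 1 -1 -1 107 0; 1 -1 -1 107 0"

```text
clock: 7.9
ee_pos: [0.4537, 0.1035, 0.0455]
eef_rot: [179.9, -0.0, 90.0]
wrist_force: [-2.4, 0.2, 12.4]
width: 0.0325
grasp_force: 58.3
```

Call:
arm_command:
  increments: "1 0 0 0 0; 1 0 0 0 0; 1 0 0 -10 0; 1 0 0 -30 0; 1 0 0 -55 0; 1 0 0 -75 0; 1 0 0 -80 0; 1 0 0 -80 0"

```text
clock: 8.57
ee_pos: [0.454, 0.1035, 0.1259]
eef_rot: [179.8, -0.0, 90.0]
wrist_force: [0.3, -0.5, -0.9]
width: 0.0322
grasp_force: 59.7
```

```bash
python3 -c "
from h import *
s=r.state();go(.6205,.073,s['ee_pos'][2],90)"
```

```text
shift [-30.5 166.5   0.5] turn rad -0.0
```

Call:
arm_command:
  increments: "1 -6 30 0 0; 1 -12 60 0 0; 1 -18 90 0 0; 1 -24 120 0 0; 1 -28 148 0 0; 1 -30 162 0 0; 1 -30 166 0 0; 1 -30 166 0 0; 1 -30 166 0 0; 1 -30 166 0 0"

```text
clock: 9.4
ee_pos: [0.6178, 0.0735, 0.1242]
eef_rot: [-180.0, 0.0, 90.0]
wrist_force: [0.0, -0.2, -1.0]
width: 0.0324
grasp_force: 59.8
```

```bash
python3 -c "
from h import *
go(.6205,.073,.0465,90)
p=r.camera('side');X=pts(p);c=p['color'].astype(int)
m=(c[...,0]>c[...,2]*1.7)&(X[...,2]>.08)&(X[...,2]<.16)&(abs(X[...,0]-.62)<.05)&(abs(X[...,1]-.08)<.05)
print(m.sum(),np.percentile(X[m],[1,99],axis=0).round(3))
cv2.imwrite('pics/c4.png',cv2.resize(p['color'][140:320,180:440,::-1],None,fx=3,fy=3))"
```

```text
shift [-0.5  2.8 77.7] turn rad 0.0
588 [[0.599 0.059 0.095]
 [0.633 0.093 0.14 ]]
```

View pics/c4.png

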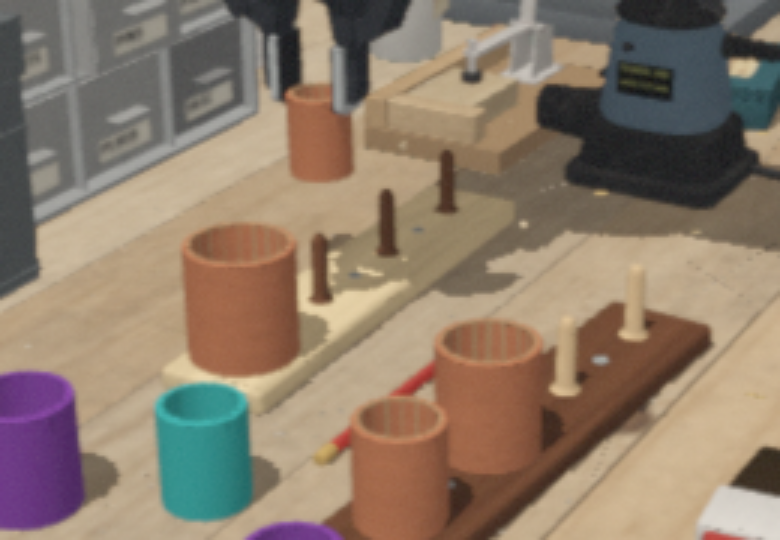

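The thin sleeve hangs upright at crop (320,130), above the second pale peg at (320,265). I lower it and release.

Call:
arm_command:
  increments: "1 0 2 20 0; 1 0 2 40 0; 1 0 2 58 0; 1 0 2 71 0; 1 0 2 78 0; 1 0 2 78 0; 1 0 2 78 0; -1 0 2 78 0; -1 0 2 78 0; -1 0 2 78 0; -1 0 2 78 0; -1 0 2 78 0"

```text
clock: 10.45
ee_pos: [0.621, 0.0733, 0.0466]
eef_rot: [180.0, -0.0, 90.0]
wrist_force: [-1.3, -0.1, -0.3]
width: 0.0854
grasp_force: 0.0
```

Call:
arm_command:
  increments: "-1 0 0 -20 0; -1 0 0 -50 0; -1 0 0 -80 0; -1 0 0 -105 0; -1 22 -35 -105 0; -1 45 -70 -105 0; -1 68 -105 -105 0; -1 90 -140 -105 0; -1 104 -160 -105 0; -1 104 -163 -105 0; -1 104 -163 -105 0; -1 104 -163 -105 0"

```text
clock: 11.45
ee_pos: [0.4585, 0.1772, 0.1517]
eef_rot: [180.0, -0.0, 90.0]
wrist_force: [0.2, -0.2, 0.4]
width: 0.085
grasp_force: 0.0
```

```bash
python3 -c "
from h import *
go(.457,.1765,.048,90)
p=r.camera('side');save(p,'side5')"
```

```text
shift [ -0.7  -1.6 103.7] turn rad 0.0
```

View pics/side5.png

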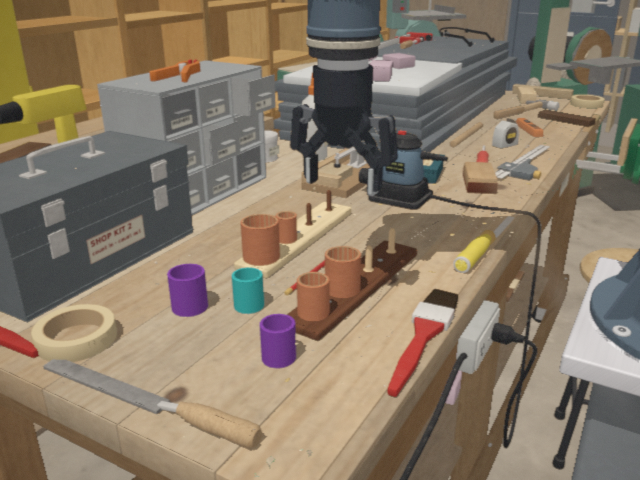

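The thin sleeve stands on its peg at (287,227). Next is the thick sleeve.

Call:
arm_command:
  increments: "-1 -1 -1 30 0; -1 -1 -1 60 0; -1 -1 -1 85 0; -1 -1 -1 98 0; -1 -1 -1 104 0; -1 -1 -1 104 0; 1 -1 -1 104 0; 1 -1 -1 104 0; 1 -1 -1 104 0; 1 -1 -1 104 0; 1 -1 -1 104 0; 1 -1 -1 104 0"

```text
clock: 12.5
ee_pos: [0.4579, 0.1765, 0.049]
eef_rot: [179.9, -0.0, 90.0]
wrist_force: [-3.8, -2.6, 14.7]
width: 0.0498
grasp_force: 59.4
```

Call:
arm_command:
  increments: "1 0 0 0 0; 1 0 0 0 0; 1 0 0 -10 0; 1 0 0 -30 0; 1 0 0 -55 0; 1 0 0 -80 0; 1 0 0 -90 0; 1 0 0 -90 0; 1 0 0 -90 0"

```text
clock: 13.25
ee_pos: [0.4571, 0.1764, 0.1374]
eef_rot: [180.0, -0.0, 90.0]
wrist_force: [-0.8, -0.0, -1.7]
width: 0.0499
grasp_force: 62.4
```

```bash
python3 -c "
from h import *
s=r.state();go(.622,-.003,s['ee_pos'][2],90)"
```

```text
shift [-1.794e+02  1.649e+02  1.000e-01] turn rad 0.0
```

Call:
arm_command:
  increments: "1 -25 23 0 0; 1 -51 47 0 0; 1 -77 71 0 0; 1 -103 95 0 0; 1 -129 119 0 0; 1 -155 143 0 0; 1 -172 158 0 0; 1 -179 165 0 0; 1 -179 165 0 0; 1 -179 165 0 0; 1 -179 165 0 0"

```text
clock: 14.17
ee_pos: [0.6209, -0.0017, 0.1368]
eef_rot: [-179.9, -0.0, 90.0]
wrist_force: [-1.1, -0.4, -1.4]
width: 0.05
grasp_force: 62.6
```

```bash
python3 -c "
from h import *
go(.622,-.003,.050,90)
p=r.camera('side');X=pts(p);c=p['color'].astype(int)
m=(c[...,0]>c[...,2]*1.7)&(X[...,2]>.085)&(X[...,2]<.18)&(abs(X[...,0]-.62)<.05)&(abs(X[...,1])<.05)
print(m.sum(),np.percentile(X[m],[1,99],axis=0).round(3))"
```

```text
shift [-1.3  1.2 86.8] turn rad 0.001
1030 [[ 0.594 -0.025  0.104]
 [ 0.643  0.025  0.161]]
```

Held level and centred. I lower it, release, and go over to the medium sleeve.

Call:
arm_command:
  increments: "1 -1 1 25 0; 1 -1 1 48 0; 1 -1 1 68 0; 1 -1 1 80 0; 1 -1 1 87 0; 1 -1 1 87 0; 1 -1 1 87 0; -1 -1 1 87 0; -1 -1 1 87 0; -1 -1 1 87 0; -1 -1 1 87 0; -1 -1 1 87 0"

```text
clock: 15.22
ee_pos: [0.623, -0.0037, 0.0506]
eef_rot: [180.0, -0.0, 90.0]
wrist_force: [0.3, -0.2, 0.1]
width: 0.0855
grasp_force: 0.0
```

Call:
arm_command:
  increments: "-1 0 0 -20 0; -1 0 0 -50 0; -1 0 0 -80 0; -1 0 0 -105 0; -1 32 -20 -105 0; -1 65 -41 -105 0; -1 98 -62 -105 0; -1 131 -83 -105 0; -1 164 -104 -105 0; -1 197 -125 -105 0; -1 230 -146 -105 0; -1 255 -161 -105 0"

```text
clock: 16.22
ee_pos: [0.4601, 0.2533, 0.1557]
eef_rot: [180.0, -0.0, 90.0]
wrist_force: [-0.1, -0.9, -0.6]
width: 0.0852
grasp_force: 0.0
```

Call:
arm_command:
  increments: "-1 0 0 0 0; -1 0 0 0 0; -1 0 0 0 0"

```text
clock: 16.47
ee_pos: [0.4621, 0.2511, 0.1555]
eef_rot: [180.0, 0.0, 90.0]
wrist_force: [-0.6, -0.3, 0.5]
width: 0.0853
grasp_force: 0.0
```

```bash
python3 -c "
from h import *
go(.461,.252,.047,90)
p=r.camera('side');save(p,'side6')"
```

```text
shift [  0.9  -1.1 108.5] turn rad 0.0
```

View pics/side6.png

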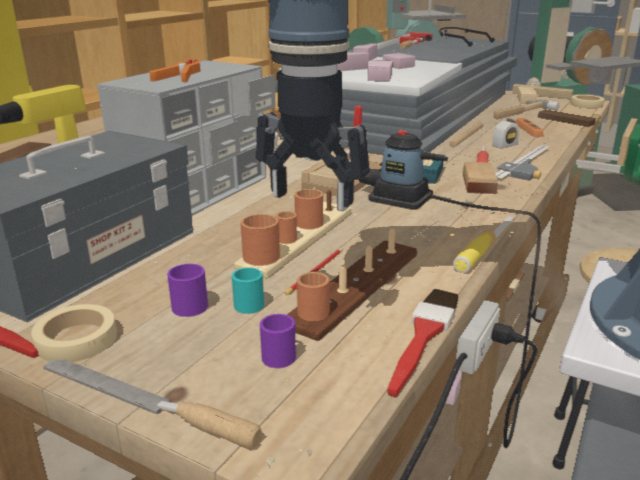

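The thick sleeve stands on the third peg at (309,208). The medium sleeve at (313,297) is the last.

Call:
arm_command:
  increments: "-1 1 -1 30 0; -1 1 -1 60 0; -1 1 -1 88 0; -1 1 -1 102 0; -1 1 -1 108 0; -1 1 -1 108 0; 1 1 -1 108 0; 1 1 -1 108 0; 1 1 -1 108 0; 1 1 -1 108 0; 1 1 -1 108 0; 1 1 -1 108 0"

```text
clock: 17.52
ee_pos: [0.4617, 0.2527, 0.049]
eef_rot: [179.9, -0.1, 90.0]
wrist_force: [-3.7, -1.8, 15.2]
width: 0.0406
grasp_force: 58.6
```

Call:
arm_command:
  increments: "1 0 0 0 0; 1 0 0 0 0; 1 0 0 -10 0; 1 0 0 -30 0; 1 0 0 -55 0; 1 0 0 -80 0; 1 0 0 -90 0; 1 0 0 -90 0; 1 0 0 -90 0"

```text
clock: 18.27
ee_pos: [0.4611, 0.2524, 0.1375]
eef_rot: [180.0, -0.0, 90.0]
wrist_force: [-0.4, 0.1, -1.1]
width: 0.0409
grasp_force: 60.7
```

```bash
python3 -c "
from h import *
s=r.state();go(.624,-.079,s['ee_pos'][2],90)"
```

```text
shift [-331.4  162.9   -0. ] turn rad 0.0
```

Call:
arm_command:
  increments: "1 -25 12 0 0; 1 -56 27 0 0; 1 -88 43 0 0; 1 -120 59 0 0; 1 -152 75 0 0; 1 -184 91 0 0; 1 -216 107 0 0; 1 -248 123 0 0; 1 -280 138 0 0; 1 -308 152 0 0; 1 -325 160 0 0; 1 -331 163 0 0"

```text
clock: 19.27
ee_pos: [0.6239, -0.0814, 0.1352]
eef_rot: [-179.9, 0.0, 89.9]
wrist_force: [0.2, -0.1, -0.5]
width: 0.0408
grasp_force: 60.7
```

Call:
arm_command:
  increments: "1 0 0 0 0; 1 0 0 0 0; 1 0 0 0 0"

```text
clock: 19.52
ee_pos: [0.6233, -0.0775, 0.1369]
eef_rot: [-179.9, -0.0, 90.1]
wrist_force: [0.0, 0.8, -0.6]
width: 0.041
grasp_force: 60.7
```

```bash
python3 -c "
from h import *
go(.624,-.079,.050,90)
p=r.camera('side');X=pts(p);c=p['color'].astype(int)
m=(c[...,0]>c[...,2]*1.7)&(X[...,2]>.085)&(X[...,2]<.18)&(abs(X[...,0]-.62)<.05)&(abs(X[...,1]+.08)<.05)
print(m.sum(),np.percentile(X[m],[1,99],axis=0).round(3))"
```

```text
shift [-1.5  0.8 86.9] turn rad 0.001
688 [[ 0.601 -0.098  0.104]
 [ 0.642 -0.055  0.155]]
```

Call:
arm_command:
  increments: "1 -1 1 25 0; 1 -1 1 48 0; 1 -1 1 68 0; 1 -1 1 80 0; 1 -1 1 87 0; 1 -1 1 87 0; 1 -1 1 87 0; -1 -1 1 87 0; -1 -1 1 87 0; -1 -1 1 87 0; -1 -1 1 87 0; -1 -1 1 87 0"

```text
clock: 20.57
ee_pos: [0.625, -0.0797, 0.0506]
eef_rot: [180.0, 0.0, 90.0]
wrist_force: [0.6, -0.3, -0.2]
width: 0.0856
grasp_force: 0.0
```

Call:
arm_command:
  increments: "-1 0 0 -20 0; -1 0 0 -50 0; -1 0 0 -80 0; -1 0 0 -105 0; -1 0 -35 -130 0; -1 0 -70 -140 0; -1 0 -105 -140 0; -1 0 -140 -140 0; -1 0 -175 -140 0; -1 0 -200 -140 0; -1 0 -200 -140 0; -1 0 -200 -140 0"

```text
clock: 21.57
ee_pos: [0.4243, -0.0798, 0.191]
eef_rot: [179.9, 0.0, 90.0]
wrist_force: [0.4, 0.1, -0.4]
width: 0.0853
grasp_force: 0.0
```

```bash
python3 - <<'E'
from h import *
p=r.camera('side');X=pts(p);c=p['color'].astype(int)
for n,x,y,h in(("thickest",.619,.1485,79),("thin",.6205,.073,61),("thick",.622,-.003,73),("medium",.624,-.079,67)):
    m=(c[...,0]>c[...,2]*1.6)&(X[...,2]>.03)&(abs(X[...,0]-x)<.045)&(abs(X[...,1]-y)<.037)
    print(n,h,m.sum(),np.percentile(X[m],[1,99],axis=0).round(3).tolist())
cv2.imwrite('pics/c7.png',cv2.resize(p['color'][140:320,180:440,::-1],None,fx=3,fy=3))
E
```

```text
thickest 79 1505 [[0.59, 0.122, 0.031], [0.646, 0.18, 0.08]]
thin 61 439 [[0.602, 0.056, 0.03], [0.635, 0.092, 0.062]]
thick 73 862 [[0.597, -0.027, 0.031], [0.646, 0.023, 0.074]]
medium 67 483 [[0.603, -0.1, 0.03], [0.644, -0.056, 0.068]]
```

View pics/c7.png

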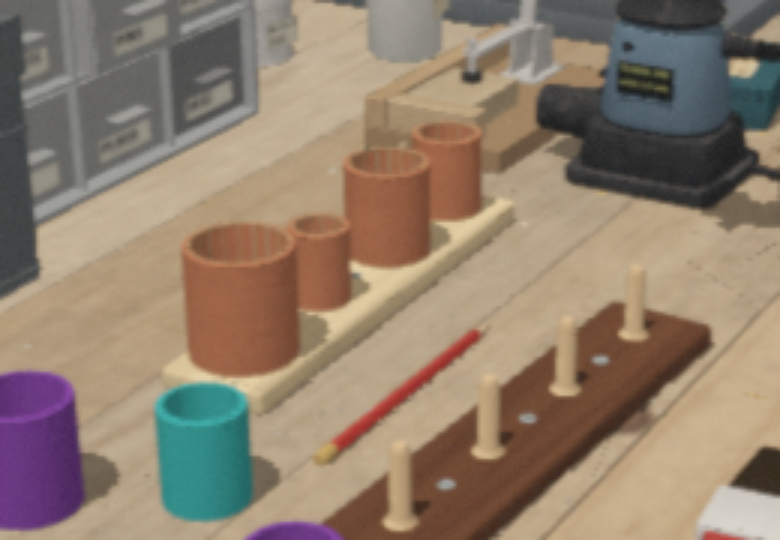

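All four stand on the pale rack, left to right: thickest (240,300), thin (318,262), thick (387,207), medium (447,170). Their tops are at the right heights, so they rest on the board, and the arm is clear.

```bash
python3 -c "
from h import *
print(r.hand_in())"
```

```text
the job is handed in; nothing more can be done
None
```

I moved all four sleeves to the pale rack in reverse order (left to right: thickest, thin, thick, medium), each standing upright and fully down over its peg in the last camera check, and handed the job in at about 22 s; no verdict was returned.

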